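Make up a two-layer praline box

TASK

Make up the two-layer box of pralines in the open wine-red box: first the tray of dark chocolates on the bottom, then the brown card pad on top of it, then the tray of white chocolates, all lying flat, and finally put the lid on, fully down. Keep the trays level so that no chocolate falls out, and leave the tray of pink chocolates where it is: it is for the next customer.

Things in the scene. Friction and masses are not known exactly. Their poses are not given: they have to be found in the camera images.
- praline_box: Open wine-red card box, cream inside, fixed in place. Outside 57 x 127 mm, 54 high; inside 52 x 122; floor 3 thick. Each long side has a mid notch 56 wide, from the rim down to z 5 mm: room for fingers holding a tray across. Origin: centre of underside; z up, y along the length. Seated, the undersides are at z 3 (dark tray), 23 (pad), 31 (white tray), 14 mm (lid edge).
- dark_tray: Dark brown chocolates in 2 rows of 5 in a gold plastic tray (bottom layer). Rim 48 x 118 mm, 20 mm high, nothing above the rim; upper 10 mm of the sides vertical, below tapering to 42 x 112 at the foot; 0.16 kg. Origin: centre of the underside; z up, y along the length, x across (grip across x at mid-length, on the upper half of the sides). Same both ways round.
- white_tray: Ivory white chocolates in 2 rows of 5 in a gold plastic tray (top layer). Rim 48 x 118 mm, 20 mm high, nothing above the rim; upper 10 mm of the sides vertical, below tapering to 42 x 112 at the foot; 0.16 kg. Origin: centre of the underside; z up, y along the length, x across (grip across x at mid-length, on the upper half of the sides). Same both ways round.
- pink_tray: Pink chocolates in 2 rows of 5 in a gold plastic tray, to be left alone. Rim 48 x 118 mm, 20 mm high, nothing above the rim; upper 10 mm of the sides vertical, below tapering to 42 x 112 at the foot; 0.16 kg. Origin: centre of the underside; z up, y along the length, x across (grip across x at mid-length, on the upper half of the sides). Same both ways round.
- layer_pad: Flat rigid pad of brown corrugated card, 48 x 118 mm, 8 mm thick, lying flat; 0.03 kg. Origin: centre of its underside; z up, y along the 118 mm length, x across the 48 mm width (grip across x at mid-length, fingertips 2 to 4 mm above the table). Same both ways round.
- box_lid: Wine-red lid with gold band, frame and dot, open side down. Outside 67.4 x 137.4 mm, 42.5 high; inside 63 x 133, 40 deep: it slides over the outside of the box, 3 mm to spare each side, until its top rests on the rim; 0.07 kg. Origin: centre of the open lower edge; z up, y along the length (grip across x, mid-length, fingertips about 20 mm above the edge). Fits either way round.

How it is judged:
By the outcome, as a careful person would: the job done as asked, in the order asked, and still so for the second after the job is handed in, with the robot touching nothing.
It also fails if it takes over 112 s, if anything falls off the work surface, if the arm or the gripper's body presses on something with over 40 N, if the wrist force passes 120 N, or if a joint passes its speed limit or range.

ROBOT

A 7-joint arm with a two-finger parallel gripper is mounted at the origin on a cart in front of the work surface, level with it; the furniture and walls round the work are solid. World frame = base frame: x ahead of the robot, y to its left, z up, the work surface at z = 0. Lengths are in mm, angles in degrees, forces in N, time in s.
With the tool pointing down it reaches from about 425 to 950 mm from the base axis. Payload 4.7 kg.
Tool frame: the origin (TCP) lies at the very end of the fingers, on their centre line; the grasp point (between the pads) lies 19 mm behind it; z points along the fingers, y is the line along which they close (so a half turn about z gives the same grasp; the last joint's range is limited). The gripper opens to 87 mm and grips with 3 to 60 N. Pads are 19 mm wide; open, the fingers measure 117 mm over their backs; the gripper's body (75 mm by 190 mm) begins 51 mm behind the grasp point.
Start: joints at [71.683, 26.849, -2.785, 87.806, 1.381, 65.374, -4.715], TCP at [193.582, -646.665, 222.573] pointing down, gripper open.
Joint ranges: [-148.3, 148.3], [-19.14, 114.17], [-79.39, 73.82], [5.75, 140.21], [-59.74, 239.74], [12.07, 113.84], [-152.46, 152.46]. Speed limits (degrees/s): [147.25, 147.25, 180, 180, 180, 180, 180].

INTERFACE

Orientations are given as [roll, pitch, yaw] about the fixed x, y, z axes, in that order (R = Rz(yaw) Ry(pitch) Rx(roll)).
In Python, from rig import bot, grab_frame, get_calibration gives the robot as it stands. The module is installed in compiled form; this text tells all that it offers.
- The arm moves only by the shell command python3 -m handwheel 'ROWS' [OPENING] [FORCE]. ROWS is JSON, a list that holds one entry, the list of rows, each a list of 6 numbers: the shift along the tool's x, y, z normalised to -1 to 1, where 1 is 0.03 m, then the turn, a rotation vector about the tool's x, y, z normalised to -1 to 1, where 1 is 0.08 rad. A call has 1 to 10 rows; each row shifts and turns the commanded pose from where the row before left it, along the tool's axes as they then stand; what a row does not reach is not made up. A row lasts 1/12 s, in which the tool goes at most 41.7 mm and 7.16 degrees, less where a joint would pass 70% of its speed; a pose out of reach is approached as far as the arm can. A call with a number of a shift or a turn outside -1 to 1 is refused whole. A call with a gripper value outside its range is refused whole. OPENING is the closure, from -1 (fully open) to 1 (shut), set as the call begins (- or left out, the last holds). The fingers move at their own pace and stop on an object; FORCE is the grip in N (left out, the last holds). Time passes only in rows, so rows that do not move let the fingers close. It gives the time, the measured TCP pose, the force, the opening and the grip force at its end, in the units of the state.
- bot.read_state(): the state, without advancing time (a new reading comes with each control period).
- grab_frame(name): name is "scene" or "top" or "wrist"; returns (picture, depth): 420x560x3 uint8, red, green, blue; 420x560 float32, mm along the optical axis (not along the pixel's ray), 0 where there is no reading.
- get_calibration(name): a dict with "camera_matrix" (3x3 intrinsics, pixels), "world_from_camera" (4x4, takes a point from camera to world coordinates); the wrist camera has in their place "tool_from_camera" (4x4, takes a point from camera to tool coordinates, whose origin is the TCP and whose axes are the flange's). Camera axes: x right, y down, z forward; pixel columns grow to the right and rows downward; lengths in mm; the calibration is good to about 2 mm. A picture is of the moment at which its call begins: read the wrist's pose just before it. get_calibration takes no time and is no camera call.
- bot.job_done(): hands the job in; it is judged then, once.
The state is a dict: "clock": time; "qpos": joint angles; "dq": joint speeds; "joint_efforts": joint torques, N m; "position": TCP position; "tool_rot": TCP orientation; "ft_force": force on the tool from outside, world axes, zero at the start; "moment": the same for the moment, N m; "opening": opening from 0.0 (shut) to 1.0 (fully open); "grasp_force": force on a finger pad.
Only numpy, scipy, OpenCV 4.12 (cv2) and the standard library are available. Lean on these libraries where they do the work, as an engineer would, in place of code of your own. Each camera call takes 0.05 s, during which the arm holds its last target. There are 200 camera calls.

## Working session

There is one attempt and no reset: what is moved stays moved. The work goes in short steps, Python scripts to look and compute and a shell command to move; the robot and the scene stay as the last step left them, time stands still between calls to the robot, and variables do not carry over. Pictures are saved under pics/ and viewed, at most 14 in all, crops included, and the job is handed in when it is done.

```bash
mkdir -p pics
python3 - <<'E'
from rig import bot, grab_frame, get_calibration
import cv2,numpy as np
print(bot.read_state())
for n in("top","scene"):
    p,d=grab_frame(n); np.savez(f"{n}0.npz",p=p,d=d); cv2.imwrite(f"pics/{n}0.png",p[:,:,::-1])
    c=get_calibration(n); print({k:np.round(v,3).tolist() for k,v in c.items()})
print({k:np.round(v,3).tolist() for k,v in get_calibration("wrist").items()})
E
```

```text
{'clock': 0.0, 'qpos': array([71.68388512, 26.89704802, -2.78481991, 87.87265919,  1.3823649 ,
       65.37527884, -4.71666701]), 'dq': array([ 0.08555595,  0.08176967,  0.00024673,  0.0329785 ,  0.07984917,
        0.05595554, -0.0353802 ]), 'joint_efforts': array([-8.24974836e-05, -5.07971549e+01, -8.10298626e-02, -2.36156809e+01,
       -6.14233757e-02,  3.79589503e-02,  1.53403453e-04]), 'position': array([ 193.357902 , -646.0939746,  221.5103754]), 'tool_rot': array([-1.79888752e+02,  5.24365042e-03,  1.66619451e+01]), 'ft_force': array([ 0.11008006,  0.33964492, -0.43020908]), 'moment': array([0.03194412, 0.00685686, 0.02470009]), 'grasp_force': 0.0, 'opening': 1.0027005909456477}
{'camera_matrix': [[540.63, 0.0, 278.118], [0.0, 540.63, 215.732], [0.0, 0.0, 1.0]], 'world_from_camera': [[-0.007, -0.987, 0.159, 393.468], [-1.0, 0.005, -0.013, 68.86], [0.012, -0.159, -0.987, 1019.728], [0.0, 0.0, 0.0, 1.0]]}
{'camera_matrix': [[407.133, 0.0, 274.028], [0.0, 407.133, 214.98], [0.0, 0.0, 1.0]], 'world_from_camera': [[1.0, -0.026, 0.013, 532.87], [-0.029, -0.861, 0.508, -408.066], [-0.002, -0.508, -0.861, 824.488], [0.0, 0.0, 0.0, 1.0]]}
{'camera_matrix': [[313.484, 0.0, 283.291], [0.0, 313.484, 209.112], [0.0, 0.0, 1.0]], 'tool_from_camera': [[-0.001, -0.965, -0.261, 69.941], [1.0, -0.001, -0.001, 0.13], [0.0, -0.261, 0.965, -163.362], [0.0, 0.0, 0.0, 1.0]]}
```

View pics/top0.png

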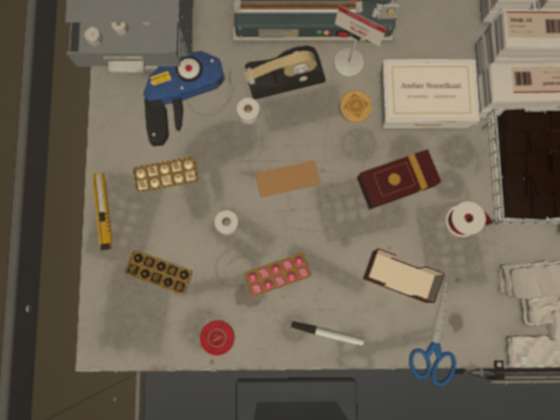

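View pics/scene0.png

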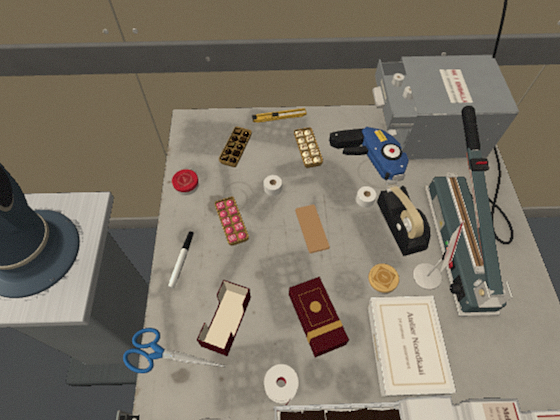

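The top view shows dark tray at (158,271), white tray (166,174), pad (288,178), pink tray (278,273), box (403,275) and lid (399,179); image up is +x and right is -y. Next I'll measure them.

```bash
cat > h.py <<'E'
import numpy as np,cv2
from rig import bot, grab_frame, get_calibration
def world(d,K,T):
    v,u=np.mgrid[:d.shape[0],:d.shape[1]]
    P=np.stack([(u-K[0,2])/K[0,0]*d,(v-K[1,2])/K[1,1]*d,d],-1)
    return P@T[:3,:3].T+T[:3,3]
def rect(xy):
    """centre, sizes, angle (deg, mod 180) of long axis"""
    (c,s,a)=cv2.minAreaRect(xy.astype(np.float32)); b=cv2.boxPoints((c,s,a))
    e=[b[1]-b[0],b[2]-b[1]]; e.sort(key=np.linalg.norm)
    return np.round(c,1),np.round([np.linalg.norm(x) for x in e],1),round(np.degrees(np.arctan2(e[1][1],e[1][0]))%180,1)
def tool():
    from scipy.spatial.transform import Rotation as R
    s=bot.read_state(); T=np.eye(4); T[:3,:3]=R.from_euler('xyz',s['tool_rot'],degrees=True).as_matrix(); T[:3,3]=s['position']; return T
E
python3 - <<'E'
from h import *
f=np.load('top0.npz');p,d=f['p'],f['d']
c=get_calibration('top');W=world(d,c['camera_matrix'],c['world_from_camera'])
# table check
for uv in[(210,200),(340,250),(250,330),(340,170),(380,235)]: print(uv,np.round(W[uv[1],uv[0]],1))
for n,(u,v),r,(lo,hi) in[('dark',(158,271),42,(8,35)),('white',(166,174),38,(8,35)),('pad',(288,178),40,(4,20)),('pink',(278,273),40,(8,35)),('box',(403,275),48,(30,75)),('lid',(399,179),48,(25,60))]:
    S=W[v-r:v+r,u-r:u+r].reshape(-1,3); m=((S[:,2]>lo)&(S[:,2]<hi)).astype(np.uint8).reshape(2*r,2*r)
    k,l,st,_=cv2.connectedComponentsWithStats(m); i=1+np.argmax(st[1:,4]); Q=S[(l==i).ravel()]
    print(n,rect(Q[:,:2]),np.percentile(Q[:,2],[5,50,95]).round(1),len(Q))
E
```

```text
(210, 200) [589.4 186.1  -2.7]
(340, 250) [491.1 -61.1   1. ]
(250, 330) [344.3 108.9   2.9]
(340, 170) [646.5 -65.1   1. ]
(380, 235) [ 519.4 -138.4   -0.7]
dark (array([452. , 276.8]), array([ 48. , 118.6], dtype=float32), np.float32(69.8)) [ 9.5 16.5 21. ] 1667
white (array([637.4, 268.9]), array([ 49.6, 118.7], dtype=float32), np.float32(100.4)) [ 9.4 16.3 20.6] 1586
pad (array([630.3,  36.7]), array([ 48.7, 117.6], dtype=float32), np.float32(102.9)) [ 4.9  7.6 10.7] 1458
pink (array([446.2,  57.2]), array([ 48.1, 118. ], dtype=float32), np.float32(108.7)) [ 9.4 16.4 21. ] 1643
box (array([ 424.2, -214. ]), array([35.8, 57.2], dtype=float32), np.float32(158.6)) [31.9 48.8 55.7] 273
lid (array([ 623.4, -172.1]), array([ 68. , 138.6], dtype=float32), np.float32(109.3)) [38.  42.1 45.1] 2734
```

```bash
cat >> h.py <<'E'
def plan(x,y,z,yaw,N):
    from scipy.spatial.transform import Rotation as R
    T=tool(); yaw=yaw+180*round((np.degrees(np.arctan2(T[1,0],T[0,0]))-yaw)/180)
    Rt=R.from_euler('xyz',[180,0,yaw],degrees=True).as_matrix()
    w=R.from_matrix(T[:3,:3].T@Rt).as_rotvec()/N; Rk=R.from_rotvec(w).as_matrix()
    A=sum(np.linalg.matrix_power(Rk,k) for k in range(N))
    t=np.linalg.solve(A,T[:3,:3].T@(np.array([x,y,z])-T[:3,3]))
    P=T[:3,3].copy();r=T[:3,:3];m=9e9;path=[]
    for k in range(N): P=P+r@t; r=r@Rk; path.append(np.hypot(*P[:2]))
    print('pos',T[:3,3].round(1),'N',N,'row',np.round(np.r_[t/30,w/.08],3).tolist(),'radius %.0f-%.0f'%(min(path),max(path)))
E
python3 - <<'E'
from h import *
f=np.load('top0.npz');p,d=f['p'],f['d']
c=get_calibration('top');W=world(d,c['camera_matrix'],c['world_from_camera'])
S=W[225:320,350:455].reshape(-1,3);m=(S[:,2]>35)&(S[:,2]<75)&(np.hypot(S[:,0]-435,S[:,1]+170)<85)
m=(m.reshape(95,105)).astype(np.uint8);k,l,st,ce=cv2.connectedComponentsWithStats(m);print(st)
Q=S[np.isin(l.ravel(),[i for i in range(1,k) if st[i,4]>20])];print('box',rect(Q[:,:2]))
# tall things
for lo in (80,150,250):
    M=W[W[...,2]>lo]; M=M[(M[:,0]<720)&(M[:,0]>300)&(abs(M[:,1])<400)]; print(lo,len(M),M.min(0) if len(M) else '',M.max(0) if len(M) else '')
plan(520,-330,200,40,10);plan(520,-330,200,40,14)
E
```

```text
[[   0    0  105   95 9539]
 [  16   23   31   37  199]
 [  64   41   31   37  237]]
box (array([ 441. , -171.3]), array([ 57.2, 127.7], dtype=float32), np.float32(68.6))
80 4055 [ 393.46795077 -399.99456057   80.00494461] [ 719.99585566   68.85979673 1019.72839193]
150 956 [ 393.46795077   68.85979673 1019.72839193] [ 393.46795077   68.85979673 1019.72839193]
250 956 [ 393.46795077   68.85979673 1019.72839193] [ 393.46795077   68.85979673 1019.72839193]
pos [ 193.4 -646.1  221.6] N 10 row [1.46, -0.443, 0.072, -0.002, -0.0, -0.509] radius 615-663
pos [ 193.4 -646.1  221.6] N 14 row [1.044, -0.311, 0.052, -0.002, -0.0, -0.364] radius 615-666
```

```bash
python3 -m handwheel '[[[0.5,-0.15,0,0,0,-0.2],[0.98,-0.29,0.05,0,0,-0.34],[0.98,-0.29,0.05,0,0,-0.34],[0.98,-0.29,0.05,0,0,-0.34],[0.98,-0.29,0.05,0,0,-0.34],[0.98,-0.29,0.05,0,0,-0.34],[0.98,-0.29,0.05,0,0,-0.34],[0.98,-0.29,0.05,0,0,-0.34],[0.98,-0.29,0.05,0,0,-0.34],[0.98,-0.29,0.05,0,0,-0.34]]]' -1 20
python3 -m handwheel '[[[0.98,-0.29,0.05,0,0,-0.34],[0.98,-0.29,0.05,0,0,-0.34],[0.98,-0.29,0.05,0,0,-0.34],[0.98,-0.29,0.05,0,0,-0.34],[0.98,-0.29,0.05,0,0,-0.34]]]'
python3 -c "
from h import *
plan(560,0,180,65,12);plan(560,0,180,65,14)"
```

```text
clock: 0.93
position: [418.4, -457.5, 208.9]
tool_rot: [-180.0, -0.0, 31.8]
ft_force: [0.7, -0.5, -0.1]
opening: 1.001
grasp_force: 0.0
clock: 1.35
position: [513.8, -337.9, 201.4]
tool_rot: [-180.0, -0.0, 39.6]
ft_force: [0.5, -0.5, -0.5]
opening: 1.0
grasp_force: 0.0
pos [ 513.8 -337.9  201.4] N 12 row [0.819, -0.492, 0.06, -0.0, -0.001, -0.462] radius 560-609
pos [ 513.8 -337.9  201.4] N 14 row [0.703, -0.42, 0.051, -0.0, -0.0, -0.396] radius 560-610
```

```bash
python3 -m handwheel '[[[0.98,-0.58,0.07,0,0,-0.55],[0.98,-0.58,0.07,0,0,-0.55],[0.98,-0.58,0.07,0,0,-0.55],[0.98,-0.58,0.07,0,0,-0.55],[0.98,-0.58,0.07,0,0,-0.55],[0.98,-0.58,0.07,0,0,-0.55],[0.98,-0.58,0.07,0,0,-0.55],[0.98,-0.58,0.07,0,0,-0.55],[0.98,-0.58,0.07,0,0,-0.55],[0.98,-0.58,0.07,0,0,-0.55]]]' 
python3 -c "
from h import *
plan(452,276.8,140,69.8,10);plan(452,276.8,140,69.8,12)"
```

```text
clock: 2.18
position: [563.0, -2.5, 180.5]
tool_rot: [-180.0, -0.0, 64.8]
ft_force: [0.8, 0.5, -0.9]
opening: 0.999
grasp_force: 0.0
pos [563.   -2.5 180.5] N 10 row [0.713, -0.704, 0.135, -0.0, -0.001, -0.108] radius 525-554
pos [563.   -2.5 180.5] N 12 row [0.595, -0.586, 0.113, -0.0, -0.0, -0.09] radius 525-555
```

```bash
python3 -m handwheel '[[[0.71,-0.7,0.13,0,0,-0.11],[0.71,-0.7,0.13,0,0,-0.11],[0.71,-0.7,0.13,0,0,-0.11],[0.71,-0.7,0.13,0,0,-0.11],[0.71,-0.7,0.13,0,0,-0.11],[0.71,-0.7,0.13,0,0,-0.11],[0.71,-0.7,0.13,0,0,-0.11],[0.71,-0.7,0.13,0,0,-0.11],[0.71,-0.7,0.13,0,0,-0.11],[0.71,-0.7,0.13,0,0,-0.11]]]' 
python3 -m handwheel '[[[0,0,0,0,0,0],[0,0,0,0,0,0]]]'
cat >> h.py <<'E'
def look(lo,hi,c,r,pic=None):
    """wrist: rect of points with lo<z<hi within r mm of c (world xy)"""
    T=tool(); p,d=grab_frame('wrist'); k=get_calibration('wrist')
    if pic: cv2.imwrite('pics/'+pic+'.png',p[:,:,::-1])
    W=world(d,k['camera_matrix'],T@k['tool_from_camera']); np.savez('w.npz',p=p,d=d,W=W)
    m=(d>0)&(W[...,2]>lo)&(W[...,2]<hi)&(np.hypot(W[...,0]-c[0],W[...,1]-c[1])<r)
    Q=W[m]; t=(d>0)&(abs(W[...,2])<6)
    print('rect',rect(Q[:,:2]),'z',np.percentile(Q[:,2],[5,50,95]).round(1),len(Q),'table z',np.median(W[t][:,2]).round(2))
    return W,p
E
python3 -c "
from h import *
look(8,35,(452,277),75,'w1')
plan(452,276.8,140,69.8,1)"
```

```text
clock: 3.02
position: [452.3, 274.8, 141.4]
tool_rot: [-180.0, -0.0, 69.8]
ft_force: [0.1, -0.1, -0.5]
opening: 1.002
grasp_force: 0.0
clock: 3.18
position: [452.0, 275.2, 141.5]
tool_rot: [-179.9, -0.0, 70.0]
ft_force: [0.1, -0.5, 0.2]
opening: 1.004
grasp_force: 0.0
rect (array([451.7, 279. ]), array([ 48.1, 117.4], dtype=float32), np.float32(69.9)) z [11.6 18.3 21.4] 6349 table z 1.29
pos [453.1 273.4 141.4] N 1 row [0.094, -0.075, 0.047, -0.002, 0.008, -0.001] radius 530-530
```

View pics/w1.png

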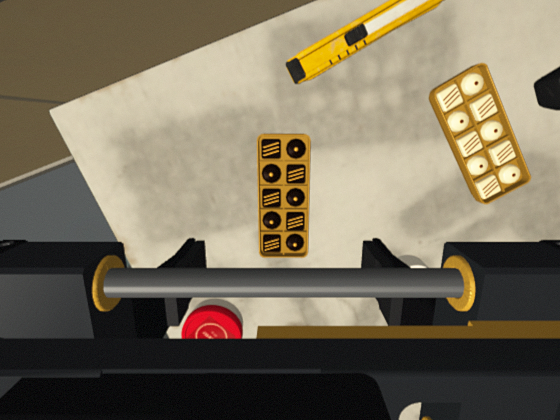

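Wrist view: dark tray at px (258–310, 133–257), centred between the fingers across. Readings are noisy, so I'll average several.

```bash
cat >> h.py <<'E'
def avgpose(n=5):
    from scipy.spatial.transform import Rotation as R
    P=[];Q=[]
    for i in range(n):
        s=bot.read_state(); P.append(s['position']); Q.append(R.from_euler('xyz',s['tool_rot'],degrees=True)); 
        if i<n-1: grab_frame('wrist')
    T=np.eye(4); T[:3,3]=np.mean(P,0); T[:3,:3]=R.concatenate(Q).mean().as_matrix()
    print('avg',T[:3,3].round(2),'sd',np.std(P,0).round(2),'yaw',np.degrees(np.arctan2(T[1,0],T[0,0])).round(2)); return T
_t=tool
def use(n=5):
    global tool
    T=avgpose(n); tool=lambda:T
E
python3 -c "
from h import *
use(6)
look(8,35,(452,277),75)
plan(452,278,141,69.9,1)
plan(452,278,30,69.9,4)"
```

```text
avg [454.23 271.98 141.49] sd [0.56 0.69 0.07] yaw 69.6
rect (array([451.1, 279.2]), array([ 48.2, 118.3], dtype=float32), np.float32(69.9)) z [11.6 18.2 21.3] 6397 table z 1.18
pos [454.2 272.  141.5] N 1 row [0.162, -0.14, 0.016, 0.004, 0.008, -0.065] radius 531-531
pos [454.2 272.  141.5] N 4 row [0.041, -0.035, 0.929, 0.001, 0.002, -0.016] radius 530-531
```

```bash
python3 -c "
from h import *
for i in range(8):
    s=bot.read_state(); print(s['clock'],s['position'].round(2),s['dq'][[0,6]].round(2),s['qpos'][[0,6]].round(2)); grab_frame('wrist')
"; python3 -m handwheel '[[[0,0,0,0,0,0]]]'
```

```text
3.5333 [454.62 271.69 141.57] [-0.08 -0.03] [ -9.18 -69.99]
3.5833 [454.54 271.88 141.61] [-0.21 -0.04] [ -9.19 -69.99]
3.6333 [454.45 272.04 141.6 ] [-0.15 -0.03] [ -9.2  -69.99]
3.6833 [454.37 272.17 141.57] [-0.3  -0.05] [ -9.21 -69.99]
3.7333 [454.28 272.35 141.58] [-0.22  0.05] [ -9.22 -69.99]
3.7833 [454.22 272.44 141.57] [-0.19 -0.04] [ -9.23 -69.99]
3.8333 [454.13 272.53 141.55] [-0.17  0.  ] [ -9.24 -69.99]
3.8833 [454.11 272.61 141.55] [-0.22  0.01] [ -9.25 -69.99]
clock: 4.02
position: [454.1, 272.7, 141.5]
tool_rot: [180.0, -0.0, 69.7]
ft_force: [-0.5, 0.3, -0.6]
opening: 0.999
grasp_force: 0.0
```

```bash
python3 -m handwheel '[[[0.05,-0.04,0.5,0,0,0],[0.05,-0.04,0.9,0,0,0],[0.03,-0.03,0.9,0,0,0],[0.02,-0.03,0.8,0,0,0],[0,0,0.6,0,0,0],[0,0,0,0,0,0],[0,0,0,0,0,0],[0,0,0,0,0,0],[0,0,0,0,0,0]]]'
python3 -c "
from h import *
plan(451.6,278.3,4,69.9,1)"
```

```text
clock: 4.77
position: [452.7, 279.1, 32.0]
tool_rot: [179.9, -0.1, 69.6]
ft_force: [0.5, 0.1, 0.8]
opening: 0.999
grasp_force: 0.0
pos [452.7 279.1  32. ] N 1 row [-0.041, -0.025, 0.933, 0.022, -0.028, -0.056] radius 530-530
```

Lower and grip, lightly at first.

```bash
python3 -m handwheel '[[[0,0,0.3,0,0,0],[-0.02,0,0.4,0,0,0],[-0.02,-0.02,0.23,0,0,0],[0,0,0,0,0,0],[0,0,0,0,0,0],[0,0,0,0,0,0]]]'
python3 -m handwheel '[[[0,0,0,0,0,0],[0,0,0,0,0,0],[0,0,0,0,0,0],[0,0,0,0,0,0],[0,0,0,0,0,0],[0,0,0,0,0,0],[0,0,0,0,0,0],[0,0,0,0,0,0]]]' 0.3 20
python3 -m handwheel '[[[0,0,0,0,0,0],[0,0,0,0,0,0],[0,0,0,0,0,0],[0,0,0,0,0,0]]]' 1 20
```

```text
clock: 5.27
position: [450.5, 277.5, 2.4]
tool_rot: [-180.0, 0.0, 69.7]
ft_force: [1.0, -0.5, 0.0]
opening: 0.998
grasp_force: 0.0
clock: 5.93
position: [450.8, 277.4, 2.7]
tool_rot: [180.0, -0.0, 69.6]
ft_force: [0.6, -0.0, 1.5]
opening: 0.55
grasp_force: 20.0
clock: 6.27
position: [450.8, 277.4, 2.7]
tool_rot: [180.0, 0.0, 69.6]
ft_force: [0.7, -0.4, 1.0]
opening: 0.547
grasp_force: 20.0
```

```bash
python3 -m handwheel '[[[0,0,-0.1,0,0,0],[0,0,-0.3,0,0,0],[0,0,-0.6,0,0,0],[0,0,-0.8,0,0,0],[0,0,-0.8,0,0,0],[0,0,-0.7,0,0,0],[0,0,-0.5,0,0,0],[0,0,-0.2,0,0,0],[0,0,0,0,0,0],[0,0,0,0,0,0]]]'
python3 -c "
from h import *
plan(500,60,130,69,10);plan(500,60,130,69,14)"
```

```text
clock: 7.1
position: [450.4, 277.0, 122.4]
tool_rot: [-180.0, 0.0, 69.6]
ft_force: [0.3, 0.3, -2.6]
opening: 0.549
grasp_force: 20.0
pos [450.4 277.  122.4] N 10 row [-0.619, 0.41, -0.025, -0.0, 0.001, 0.014] radius 501-522
pos [450.4 277.  122.4] N 14 row [-0.442, 0.293, -0.018, -0.0, 0.001, 0.01] radius 501-524
```

```bash
python3 -m handwheel '[[[-0.15,0.1,0,0,0,0],[-0.4,0.26,0,0,0,0],[-0.6,0.4,0,0,0,0],[-0.72,0.48,0,0,0,0],[-0.75,0.5,0,0,0,0],[-0.75,0.5,0,0,0,0],[-0.75,0.5,0,0,0,0],[-0.73,0.48,0,0,0,0],[-0.72,0.42,0,0,0,0],[-0.72,0.3,0,0,0,0]]]'
python3 -c "
from h import *
plan(441,-171.3,125,68.6,10)"
```

```text
clock: 7.93
position: [495.6, 57.2, 121.4]
tool_rot: [-179.9, 0.1, 69.6]
ft_force: [-0.2, 0.7, -1.3]
opening: 0.551
grasp_force: 20.0
pos [495.6  57.2 121.4] N 10 row [-0.777, 0.101, -0.012, -0.002, 0.001, 0.022] radius 469-492
```

```bash
python3 -m handwheel '[[[-0.72,0.2,0,0,0,0.02],[-0.75,0.12,0,0,0,0.02],[-0.75,0.1,0,0,0,0.02],[-0.75,0.1,0,0,0,0.02],[-0.75,0.1,0,0,0,0.02],[-0.75,0.08,0,0,0,0.02],[-0.75,0.08,0,0,0,0.02],[-0.7,0.08,0,0,0,0.02],[-0.6,0.06,0,0,0,0.02],[-0.4,0.04,0,0,0,0.02]]]'
python3 -m handwheel '[[[-0.25,0.02,0,0,0,0],[-0.1,0,0,0,0,0],[0,0,0,0,0,0],[0,0,0,0,0,0],[0,0,0,0,0,0],[0,0,0,0,0,0],[0,0,0,0,0,0],[0,0,0,0,0,0]]]'
cat >> h.py <<'E'
def boxlook(pic=None,n=1):
    W,p=look(38,62,(441,-171),82,pic)
E
python3 -c "
from h import *
boxlook('w2')
plan(441,-171.3,125,68.6,1)"
```

```text
clock: 8.77
position: [447.4, -147.2, 121.3]
tool_rot: [-179.8, 0.1, 68.6]
ft_force: [0.7, -0.1, -1.8]
opening: 0.549
grasp_force: 20.0
clock: 9.43
position: [446.3, -154.4, 122.7]
tool_rot: [180.0, -0.0, 68.8]
ft_force: [0.2, -0.7, -2.2]
opening: 0.548
grasp_force: 20.0Traceback (most recent call last):
  File "<string>", line 3, in <module>
    boxlook('w2')
    ~~~~~~~^^^^^^
  File "h.py", line 47, in boxlook
    W,p=look(38,62,(441,-171),82,pic)
        ~~~~^^^^^^^^^^^^^^^^^^^^^^^^^
  File "h.py", line 32, in look
    print('rect',rect(Q[:,:2]),'z',np.percentile(Q[:,2],[5,50,95]).round(1),len(Q),'table z',np.median(W[t][:,2]).round(2))
                                   ~~~~~~~~~~~~~^^^^^^^^^^^^^^^^^^
    return _quantile_unchecked(
        a, q, axis, out, overwrite_input, method, keepdims, weights)
    return _ureduce(a,
                    func=_quantile_ureduce_func,
    ...<5 lines>...
                    overwrite_input=overwrite_input,
                    method=method)
    r = func(a, **kwargs)
    result = _quantile(arr,
                       quantiles=q,
    ...<2 lines>...
                       out=out,
                       weights=wgt)
    slices_having_nans = np.isnan(arr[-1, ...])
                                  ~~~^^^^^^^^^
IndexError: index -1 is out of bounds for axis 0 with size 0
```

View pics/w2.png

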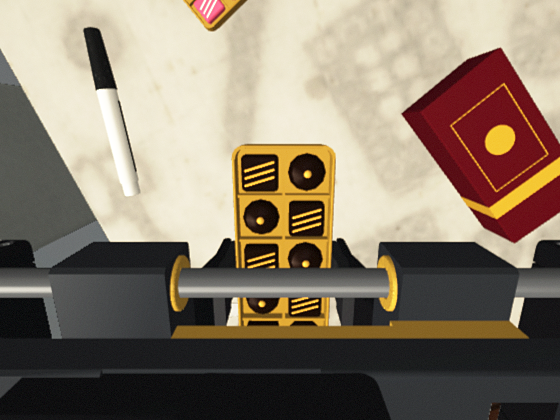

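The tray is held straight and its far end is at row 145, but it hides the box below. I'll back off along tool −x so both are visible.

```bash
python3 -m handwheel '[[[-0.2,0,0,0,0,0],[-0.5,0,0,0,0,0],[-0.7,0,0,0,0,0],[-0.7,0,0,0,0,0],[-0.7,0,0,0,0,0],[-0.7,0,0,0,0,0],[-0.6,0,0,0,0,0],[-0.4,0,0,0,0,0],[-0.3,0,0,0,0,0],[-0.1,0,0,0,0,0]]]'
python3 -m handwheel '[[[0,0,0,0,0,0],[0,0,0,0,0,0],[0,0,0,0,0,0],[0,0,0,0,0,0],[0,0,0,0,0,0],[0,0,0,0,0,0],[0,0,0,0,0,0],[0,0,0,0,0,0],[0,0,0,0,0,0],[0,0,0,0,0,0]]]'
python3 -c "
from h import *
boxlook('w3')
plan(441,-171.3,125,68.6,1)"
```

```text
clock: 10.32
position: [391.9, -293.6, 122.6]
tool_rot: [-180.0, 0.0, 68.6]
ft_force: [0.2, 0.0, -0.9]
opening: 0.548
grasp_force: 20.0
clock: 11.15
position: [392.8, -291.9, 122.7]
tool_rot: [180.0, 0.0, 68.7]
ft_force: [-0.5, 0.0, -2.0]
opening: 0.551
grasp_force: 20.0
rect (array([ 424.1, -212.1]), array([34.6, 57. ], dtype=float32), np.float32(158.8)) z [41.3 54.8 56.1] 929 table z 1.38
pos [ 392.8 -291.9  122.7] N 1 row [4.329, 0.04, -0.078, 0.001, 0.001, 0.028] radius 473-473
```

View pics/w3.png

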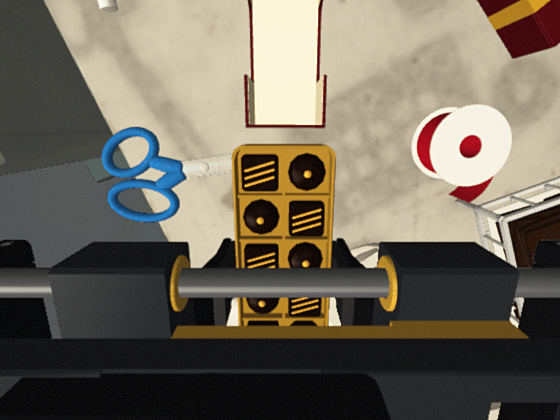

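The near end of the box is at cols 246–326, row 126, and the tray's far end at cols 233–336, row 145. I'll measure both in tool axes.

```bash
cat > m.py <<'E'
from h import *
def fit(hb=54,rim=None):
    """tool-frame edges of held thing (upper surface near) and box near end from last w.npz"""
    f=np.load('w.npz');d=f['d'];k=get_calibration('wrist');T=_t()
    P=world(d,k['camera_matrix'],k['tool_from_camera']); ok=d>0
    box=P[ok&(abs(P[...,2]-(T[2,3]-hb))<6)&(abs(P[...,1])<45)&(P[...,0]>30)]
    v,u=np.mgrid[:420,:560]
    tray=P[ok&(P[...,2]<0)&(P[...,2]>-35)&(v<235)&(u>200)&(u<370)]
    for n,Q in(('box',box),('held',tray)):
        if len(Q): print(n,len(Q),'z',np.median(Q[:,2]).round(1),'y',np.percentile(Q[:,1],[.5,99.5]).round(1),'mid',np.percentile(Q[:,1],[.5,99.5]).mean().round(2),'x',np.percentile(Q[:,0],[.5,99.5]).round(1),rect(Q[:,:2]))
E
python3 -c "
from m import *
fit()"
```

```text
Traceback (most recent call last):
  File "m.py", line 4, in fit
    f=np.load('w.npz');d=f['d'];k=get_calibration('wrist');T=_t()
                                                             ^^
NameError: name '_t' is not defined
```

```bash
sed -i 's/T=_t()/T=tool()/' m.py; python3 -c "
from m import *
fit()"
```

```text
box 793 z 67.8 y [-28.1  28.7] mid 0.27 x [ 68.5 103. ] (array([85.8,  0.2]), array([34.6, 57. ], dtype=float32), np.float32(89.9))
held 9098 z -15.9 y [-24.6  22.7] mid -0.96 x [15.7 61.3] (array([38.1, -1. ]), array([46.5, 48.2], dtype=float32), np.float32(90.2))
```

```bash
python3 -m handwheel '[[[0.2,0.04,0,0,0,0],[0.5,0,0,0,0,0],[0.7,0,0,0,0,0],[0.7,0,0,0,0,0],[0.7,0,0,0,0,0],[0.6,0,0,0,0,0],[0.5,0,0,0,0,0],[0.3,0,0,0,0,0],[0.13,0,0,0,0,0],[0,0,0,0,0,0]]]'
python3 -m handwheel '[[[0,0,0.3,0,0,0],[0,0,0.5,0,0,0],[0,0,0.5,0,0,0],[0,0,0.3,0,0,0],[0,0,0.2,0,0,0],[0,0,0,0,0,0],[0,0,0,0,0,0],[0,0,0,0,0,0],[0,0,0,0,0,0],[0,0,0,0,0,0]]]'
python3 -c "
from m import *
look(38,62,(441,-171),82,'w4');fit()
T=tool();print('tool-frame move back:',(T[:3,:3].T@(T[:3,3]-[392.8,-291.9,122.7])).round(2))"
```

```text
clock: 12.03
position: [441.3, -170.5, 122.7]
tool_rot: [180.0, -0.0, 68.8]
ft_force: [0.7, -1.1, -1.6]
opening: 0.546
grasp_force: 20.0
clock: 12.87
position: [441.5, -171.5, 69.2]
tool_rot: [179.9, 0.0, 68.7]
ft_force: [-0.4, 0.2, -0.7]
opening: 0.545
grasp_force: 20.0
rect (array([ 462.2, -114.3]), array([ 9.7, 57.2], dtype=float32), np.float32(159.9)) z [47.4 54.9 56.1] 745 table z 1.28
box 688 z 14.3 y [-29.6  26.7] mid -1.43 x [56.5 65.1] (array([60.8, -1.4]), array([ 9.7, 57.2], dtype=float32), np.float32(88.9))
held 9101 z -15.9 y [-24.6  22.7] mid -0.96 x [15.7 61.3] (array([38.2, -0.9]), array([46.3, 48.3], dtype=float32), np.float32(89.9))
tool-frame move back: [129.95   1.51  53.51]
```

View pics/w4.png

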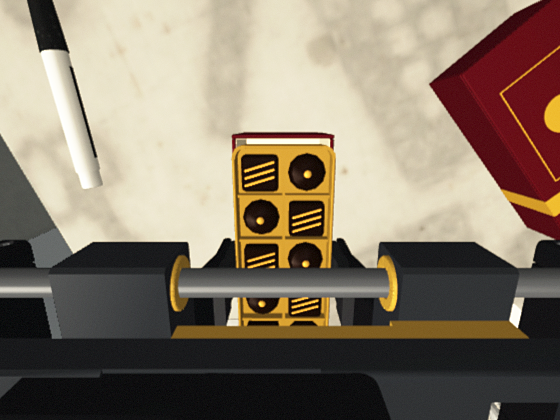

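Box far wall at row 134, tray inside it: within about 0.6 mm. A small correction, then down slowly.

```bash
python3 -m handwheel '[[[-0.02,-0.01,0.1,0,0,0],[0,0,0.2,0,0,0],[0,0,0.25,0,0,0],[0,0,0.25,0,0,0],[0,0,0.25,0,0,0],[0,0,0.2,0,0,0],[0,0,0.1,0,0,0],[0,0,0,0,0,0]]]'
python3 -m handwheel '[[[0,0,0.1,0,0,0],[0,0,0.15,0,0,0],[0,0,0.15,0,0,0],[0,0,0.15,0,0,0],[0,0,0.1,0,0,0],[0,0,0,0,0,0],[0,0,0,0,0,0]]]'
```

```text
clock: 13.58
position: [440.0, -171.4, 27.2]
tool_rot: [-179.9, -0.0, 68.7]
ft_force: [-0.6, 0.7, -2.3]
opening: 0.55
grasp_force: 20.0
clock: 14.17
position: [440.4, -171.6, 8.4]
tool_rot: [-180.0, 0.0, 68.7]
ft_force: [-0.1, -0.4, -1.4]
opening: 0.547
grasp_force: 20.0
```

```bash
python3 -m handwheel '[[[0,0,0.04,0,0,0],[0,0,0.04,0,0,0],[0,0,0,0,0,0],[0,0,0,0,0,0],[0,0,0,0,0,0]]]'
python3 -m handwheel '[[[0,0,0,0,0,0],[0,0,0,0,0,0],[0,0,0,0,0,0],[0,0,0,0,0,0],[0,0,0,0,0,0],[0,0,0,0,0,0],[0,0,0,0,0,0]]]' -0.5
python3 -m handwheel '[[[0,0,-0.2,0,0,0],[0,0,-0.5,0,0,0],[0,0,-0.9,0,0,0],[0,0,-1,0,0,0],[0,0,-1,0,0,0],[0,0,-0.8,0,0,0],[0,0,-0.4,0,0,0],[0,0,0,0,0,0],[0,0,0,0,0,0]]]' -1
python3 -c "
from h import *
plan(630.3,36.7,140,102.9,14)"
```

```text
clock: 14.58
position: [440.6, -171.8, 6.3]
tool_rot: [180.0, 0.0, 68.7]
ft_force: [-0.2, -0.2, -1.8]
opening: 0.55
grasp_force: 20.0
clock: 15.17
position: [440.6, -171.7, 6.3]
tool_rot: [180.0, 0.0, 68.7]
ft_force: [-0.1, -0.3, 0.5]
opening: 0.746
grasp_force: 0.0
clock: 15.92
position: [440.6, -171.9, 150.8]
tool_rot: [179.9, 0.0, 68.7]
ft_force: [0.3, -0.8, -1.4]
opening: 0.999
grasp_force: 0.0
pos [ 440.6 -171.9  150.8] N 14 row [0.545, 0.409, 0.026, 0.001, 0.001, -0.533] radius 485-631
```

```bash
python3 -m handwheel '[[[0.4,0.3,0,0,0,-0.4],[0.55,0.41,0.03,0,0,-0.53],[0.55,0.41,0.03,0,0,-0.53],[0.55,0.41,0.03,0,0,-0.53],[0.55,0.41,0.03,0,0,-0.53],[0.55,0.41,0.03,0,0,-0.53],[0.55,0.41,0.03,0,0,-0.53],[0.55,0.41,0.03,0,0,-0.53],[0.55,0.41,0.03,0,0,-0.53],[0.55,0.41,0.03,0,0,-0.53]]]'
python3 -m handwheel '[[[0.55,0.41,0.03,0,0,-0.53],[0.55,0.41,0.03,0,0,-0.53],[0.55,0.41,0.03,0,0,-0.53],[0.4,0.3,0.02,0,0,-0.4],[0.2,0.15,0,0,0,-0.2],[0,0,0,0,0,0],[0,0,0,0,0,0],[0,0,0,0,0,0],[0,0,0,0,0,0],[0,0,0,0,0,0]]]'
python3 -c "
from h import *
look(4,16,(630,38),75)
plan(630.3,36.7,30,102.9,5)"
```

```text
clock: 16.75
position: [587.0, -35.0, 140.1]
tool_rot: [-179.8, -0.1, 92.6]
ft_force: [0.4, 0.3, 0.4]
opening: 1.002
grasp_force: 0.0
clock: 17.58
position: [629.0, 34.3, 139.0]
tool_rot: [-180.0, 0.1, 102.4]
ft_force: [0.7, -0.1, -0.4]
opening: 0.999
grasp_force: 0.0
rect (array([630.2,  38.8]), array([ 48., 117.], dtype=float32), np.float32(102.6)) z [ 8.1  9.3 10.4] 5966 table z 1.31
pos [629.1  34.6 139. ] N 5 row [0.012, 0.011, 0.727, 0.0, 0.002, -0.023] radius 630-631
```

```bash
python3 -m handwheel '[[[0.03,0.02,0.4,0,0,-0.05],[0.03,0.02,0.8,0,0,0],[0.03,0.02,0.9,0,0,0],[0,0,0.8,0,0,0],[0,0,0.6,0,0,0],[0,0,0.35,0,0,0],[0,0,0.1,0,0,0],[0,0,0,0,0,0],[0,0,0,0,0,0],[0,0,0,0,0,0]]]'
python3 -m handwheel '[[[0,0,0,0,0,0],[0,0,0,0,0,0],[0,0,0,0,0,0]]]'
```

```text
clock: 18.47
position: [631.5, 38.9, 21.7]
tool_rot: [179.9, 0.0, 102.7]
ft_force: [0.7, 0.3, -0.9]
opening: 1.001
grasp_force: 0.0
clock: 18.72
position: [630.8, 38.7, 21.1]
tool_rot: [179.9, 0.0, 102.7]
ft_force: [-0.4, 0.5, -0.6]
opening: 1.002
grasp_force: 0.0
```

```bash
python3 -m handwheel '[[[-0.02,0,0.2,0,0,0],[-0.02,0,0.25,0,0,0],[0,0,0.14,0,0,0],[0,0,0,0,0,0],[0,0,0,0,0,0],[0,0,0,0,0,0]]]'
python3 -m handwheel '[[[0,0,0,0,0,0],[0,0,0,0,0,0],[0,0,0,0,0,0],[0,0,0,0,0,0],[0,0,0,0,0,0],[0,0,0,0,0,0],[0,0,0,0,0,0],[0,0,0,0,0,0],[0,0,0,0,0,0],[0,0,0,0,0,0]]]' 1 15
```

```text
clock: 19.22
position: [630.6, 37.6, 2.5]
tool_rot: [-180.0, -0.0, 102.7]
ft_force: [0.7, -0.4, 0.1]
opening: 1.0
grasp_force: 0.0
clock: 20.05
position: [630.7, 37.5, 2.7]
tool_rot: [180.0, 0.0, 102.7]
ft_force: [-0.0, 0.2, -0.0]
opening: 0.55
grasp_force: 15.0
```

```bash
python3 -m handwheel '[[[0,0,-0.2,0,0,0],[0,0,-0.6,0,0,0],[0,0,-0.8,0,0,0],[0,0,-0.8,0,0,0],[0,0,-0.7,0,0,0],[0,0,-0.6,0,0,0],[0,0,-0.3,0,0,0],[0,0,-0.1,0,0,0]]]'
python3 -c "
from h import *
plan(394,-291,122.7,68.6,16)"
```

```text
clock: 20.72
position: [631.6, 37.8, 127.7]
tool_rot: [179.8, 0.0, 102.7]
ft_force: [-0.5, -0.4, 0.3]
opening: 0.547
grasp_force: 15.0
pos [631.6  37.8 127.7] N 16 row [-0.723, -0.462, 0.01, 0.003, -0.0, 0.465] radius 490-623
```

```bash
python3 -m handwheel '[[[-0.35,-0.23,0,0,0,0.23],[-0.72,-0.46,0.01,0,0,0.47],[-0.72,-0.46,0.01,0,0,0.47],[-0.72,-0.46,0.01,0,0,0.47],[-0.72,-0.46,0.01,0,0,0.47],[-0.72,-0.46,0.01,0,0,0.47],[-0.72,-0.46,0.01,0,0,0.47],[-0.72,-0.46,0.01,0,0,0.47],[-0.72,-0.46,0.01,0,0,0.47],[-0.72,-0.46,0.01,0,0,0.47]]]'
python3 -m handwheel '[[[-0.72,-0.46,0.01,0,0,0.47],[-0.72,-0.46,0.01,0,0,0.47],[-0.72,-0.46,0.01,0,0,0.47],[-0.72,-0.46,0.01,0,0,0.47],[-0.6,-0.38,0.01,0,0,0.37],[-0.5,-0.32,0.01,0,0,0.33],[-0.4,-0.26,0.01,0,0,0.23],[-0.2,-0.13,0,0,0,0.12],[0,0,0,0,0,0],[0,0,0,0,0,0]]]'
python3 -m handwheel '[[[0,0,0,0,0,0],[0,0,0,0,0,0],[0,0,0,0,0,0],[0,0,0,0,0,0],[0,0,0,0,0,0],[0,0,0,0,0,0],[0,0,0,0,0,0],[0,0,0,0,0,0],[0,0,0,0,0,0],[0,0,0,0,0,0]]]'
python3 -c "
from m import *
look(38,62,(441,-171),82,'w5');fit()
plan(440.5,-171.7,122,68.7,1)"
```

```text
clock: 21.55
position: [510.5, -175.9, 121.3]
tool_rot: [-179.8, -0.0, 82.0]
ft_force: [0.3, -0.1, 1.2]
opening: 0.546
grasp_force: 15.0
clock: 22.38
position: [395.6, -286.2, 120.6]
tool_rot: [-180.0, -0.0, 68.8]
ft_force: [0.9, 0.0, -0.5]
opening: 0.547
grasp_force: 15.0
clock: 23.22
position: [395.5, -286.5, 120.9]
tool_rot: [180.0, 0.0, 68.8]
ft_force: [0.1, 0.6, 0.0]
opening: 0.546
grasp_force: 15.0
rect (array([ 434.2, -186.1]), array([57.1, 90.7], dtype=float32), np.float32(68.8)) z [41.4 54.8 56.2] 914 table z 1.27
box 783 z 65.9 y [-28.6  28.1] mid -0.23 x [62.3 96.9] (array([79.8, -0.2]), array([34.9, 57.1], dtype=float32), np.float32(90.0))
held 8148 z -6.6 y [-24.5  22.6] mid -0.99 x [14.3 59.5] (array([36.6, -1. ]), array([46. , 48.1], dtype=float32), np.float32(90.0))
pos [ 395.5 -286.5  120.9] N 1 row [4.11, 0.015, -0.037, 0.002, 0.0, 0.027] radius 473-473
```

View pics/w5.png

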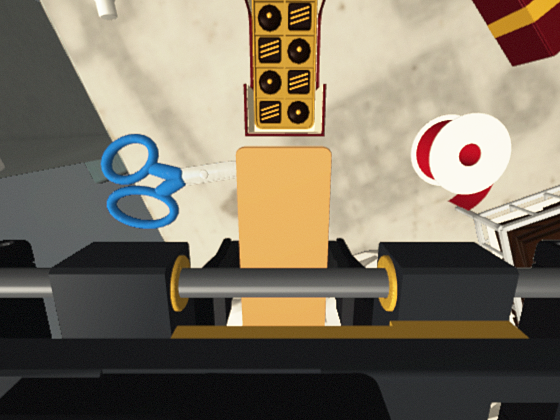

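Dark tray sits flat inside the box (end at row 128), and the pad is held straight. Moving over the box.

```bash
python3 -m handwheel '[[[0.2,0.02,0,0,0,0],[0.5,0,0,0,0,0],[0.66,0,0,0,0,0],[0.7,0,0,0,0,0],[0.7,0,0,0,0,0],[0.6,0,0,0,0,0],[0.4,0,0,0,0,0],[0.25,0,0,0,0,0],[0.15,0,0,0,0,0],[0,0,0,0,0,0]]]'
python3 -m handwheel '[[[0,0,0.3,0,0,0],[0,0,0.5,0,0,0],[0,0,0.5,0,0,0],[0,0,0.3,0,0,0],[0,0,0.15,0,0,0],[0,0,0,0,0,0],[0,0,0,0,0,0],[0,0,0,0,0,0],[0,0,0,0,0,0],[0,0,0,0,0,0]]]'
python3 -c "
from m import *
look(38,62,(441,-171),82);fit()
plan(440.5,-171.7,26,68.7,1)"
```

```text
clock: 24.1
position: [441.5, -169.5, 120.9]
tool_rot: [180.0, -0.0, 68.9]
ft_force: [0.1, -0.5, -0.1]
opening: 0.549
grasp_force: 15.0
clock: 24.93
position: [441.6, -170.5, 68.9]
tool_rot: [179.9, 0.0, 68.8]
ft_force: [1.1, 0.3, 0.6]
opening: 0.551
grasp_force: 15.0
rect (array([ 441.9, -166.3]), array([ 57.2, 120.3], dtype=float32), np.float32(68.6)) z [48.3 55.  56.2] 1115 table z 1.28
box 925 z 13.9 y [-29.4  27.3] mid -1.06 x [30.5 64.2] (array([47.2, -1.1]), array([33.9, 57.2], dtype=float32), np.float32(90.1))
held 8144 z -6.6 y [-24.5  22.6] mid -0.99 x [14.2 59.5] (array([36.7, -0.9]), array([46. , 48.1], dtype=float32), np.float32(90.4))
pos [ 441.5 -170.5   68.8] N 1 row [-0.05, -0.018, 1.428, 0.015, 0.002, 0.027] radius 473-473
```

```bash
python3 -m handwheel '[[[0,0,0.1,0,0,0],[0,0,0.25,0,0,0],[0,0,0.3,0,0,0],[0,0,0.3,0,0,0],[0,0,0.2,0,0,0],[0,0,0.1,0,0,0],[0,0,0.08,0,0,0],[0,0,0.04,0,0,0],[0,0,0,0,0,0],[0,0,0,0,0,0]]]'
```

```text
clock: 25.82
position: [441.4, -170.3, 27.4]
tool_rot: [180.0, -0.0, 68.8]
ft_force: [-0.6, -0.3, 0.4]
opening: 0.549
grasp_force: 15.0
```

```bash
python3 -m handwheel '[[[0,0,0.04,0,0,0],[0,0,0,0,0,0],[0,0,0,0,0,0],[0,0,0,0,0,0],[0,0,0,0,0,0]]]'
python3 -m handwheel '[[[0,0,0,0,0,0],[0,0,0,0,0,0],[0,0,0,0,0,0],[0,0,0,0,0,0],[0,0,0,0,0,0],[0,0,0,0,0,0],[0,0,0,0,0,0]]]' -0.5
python3 -m handwheel '[[[0,0,-0.2,0,0,0],[0,0,-0.5,0,0,0],[0,0,-0.9,0,0,0],[0,0,-1,0,0,0],[0,0,-1,0,0,0],[0,0,-0.4,0,0,0],[0,0,0,0,0,0]]]' -1 20
python3 -c "
from h import *
plan(560,20,150,85,10);plan(637.4,269,140,100.3,18)"
```

```text
clock: 26.23
position: [441.2, -170.4, 26.2]
tool_rot: [180.0, 0.0, 68.8]
ft_force: [-0.7, -0.6, -0.3]
opening: 0.551
grasp_force: 15.0
clock: 26.82
position: [441.2, -170.3, 26.1]
tool_rot: [180.0, 0.0, 68.8]
ft_force: [-0.3, -0.4, 0.1]
opening: 0.751
grasp_force: 0.0
clock: 27.4
position: [443.4, -170.9, 149.6]
tool_rot: [179.6, 0.0, 68.8]
ft_force: [0.4, -0.2, 0.3]
opening: 0.996
grasp_force: 0.0
pos [ 443.4 -170.9  149.6] N 10 row [0.714, 0.225, -0.001, 0.009, 0.002, -0.353] radius 482-560
pos [ 443.4 -170.9  149.6] N 18 row [0.86, 0.271, 0.018, 0.005, 0.002, -0.382] radius 484-692
```

```bash
python3 -m handwheel '[[[0.4,0.13,0,0,0,-0.18],[0.86,0.27,0.02,0,0,-0.38],[0.86,0.27,0.02,0,0,-0.38],[0.86,0.27,0.02,0,0,-0.38],[0.86,0.27,0.02,0,0,-0.38],[0.86,0.27,0.02,0,0,-0.38],[0.86,0.27,0.02,0,0,-0.38],[0.86,0.27,0.02,0,0,-0.38],[0.86,0.27,0.02,0,0,-0.38],[0.86,0.27,0.02,0,0,-0.38]]]'
python3 -m handwheel '[[[0.86,0.27,0.02,0,0,-0.38],[0.86,0.27,0.02,0,0,-0.38],[0.86,0.27,0.02,0,0,-0.38],[0.86,0.27,0.02,0,0,-0.38],[0.86,0.27,0.02,0,0,-0.38],[0.86,0.27,0.02,0,0,-0.38],[0.7,0.22,0.02,0,0,-0.32],[0.5,0.16,0.02,0,0,-0.25],[0.4,0.13,0.02,0,0,-0.2],[0.2,0.07,0,0,0,-0.1]]]'
python3 -m handwheel '[[[0,0,0,0,0,0],[0,0,0,0,0,0],[0,0,0,0,0,0],[0,0,0,0,0,0],[0,0,0,0,0,0],[0,0,0,0,0,0],[0,0,0,0,0,0],[0,0,0,0,0,0]]]'
python3 -c "
from h import *
look(8,35,(637,270),75)
plan(637.4,270,3.5,100.3,5)"
```

```text
clock: 28.23
position: [573.0, 50.1, 138.6]
tool_rot: [-179.8, -0.0, 85.5]
ft_force: [1.2, -1.1, -0.1]
opening: 1.001
grasp_force: 0.0
clock: 29.07
position: [632.4, 260.1, 133.9]
tool_rot: [-179.9, -0.0, 99.9]
ft_force: [1.0, -0.1, 0.1]
opening: 0.999
grasp_force: 0.0
clock: 29.73
position: [633.4, 257.6, 135.4]
tool_rot: [180.0, 0.0, 99.7]
ft_force: [-0.3, 0.1, 0.1]
opening: 0.999
grasp_force: 0.0
rect (array([661.9, 275.7]), array([ 98. , 118.1], dtype=float32), np.float32(100.8)) z [11.7 18.5 27.8] 7284 table z 1.33
pos [633.4 257.7 135.3] N 5 row [0.076, 0.041, 0.879, 0.0, 0.0, -0.024] radius 685-692
```

Run:
```python
from h import *
f=np.load('w.npz');d=f['d'];k=get_calibration('wrist')
P=world(d,k['camera_matrix'],k['tool_from_camera']);T=tool()
h=T[2,3]-P[...,2]
# offset into tray-centred frame (tool axes); TCP to tray from plan: x 11.4 y 6.2
Q=P[(d>0)&(h>8)&(h<35)&(abs(P[...,1]-6)<30)&(abs(P[...,0]-12)<70)];print(rect(Q[:,:2]))
for y0 in range(30,80,5):
    m=(d>0)&(h>8)&(h<150)&(P[...,1]>y0)&(P[...,1]<y0+5)&(P[...,0]>-30)&(P[...,0]<60)
    print(y0,m.sum(),P[m][:,0].min().round() if m.any() else '',P[m][:,0].max().round() if m.any() else '',h[m].max().round() if m.any() else '')
c=f['p'][100:260,240:500]; cv2.imwrite('pics/w6.png',cv2.resize(c[:,:,::-1],None,fx=2.5,fy=2.5))
```

```text
(array([12.6,  6.1]), array([ 47.9, 118.1], dtype=float32), np.float32(179.0))
30 18 -29.0 14.0 22.0
35 0   
40 198 -6.0 10.0 150.0
45 114 9.0 11.0 150.0
50 18 10.0 11.0 150.0
55 0   
60 3 12.0 16.0 33.0
65 325 6.0 32.0 36.0
70 229 1.0 33.0 37.0
75 249 -2.0 33.0 37.0
```

View pics/w6.png

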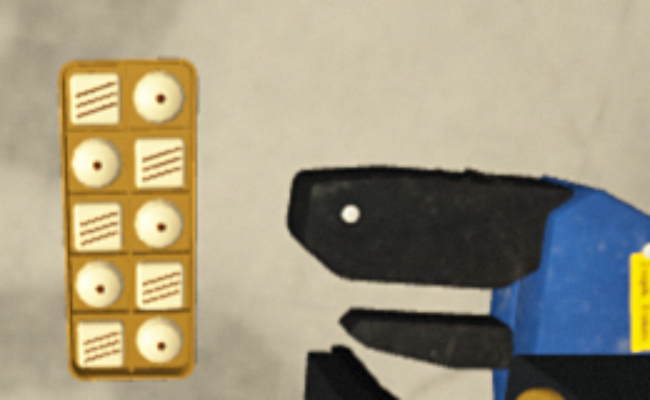

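The gun handle is 57 mm from the tray centre line, inside the fully open finger width (58.5), so I'll pre-close the fingers part-way and check heights under the gripper body.

```bash
python3 - <<'E'
from h import *
f=np.load('top0.npz');c=get_calibration('top');W=world(f['d'],c['camera_matrix'],c['world_from_camera']);ok=f['d']>0
a=np.radians(100);t=np.array([637.4,269.5]);ex=np.array([np.cos(a),np.sin(a)]);ey=np.array([np.sin(a),-np.cos(a)])
L=np.stack([(W[...,:2]-t)@ex,(W[...,:2]-t)@ey],-1)
for y0 in range(40,120,10):
    m=ok&(abs(L[...,0])<50)&(L[...,1]>y0)&(L[...,1]<y0+10); print(y0,np.percentile(W[m][:,2],[50,99]).round())
E
python3 -m handwheel '[[[0.1,0.06,0,0,0,-0.05],[0.15,0.08,0,0,0,-0.05],[0.1,0.06,0,0,0,0],[0.04,0.03,0,0,0,0],[0,0,0,0,0,0],[0,0,0,0,0,0],[0,0,0,0,0,0],[0,0,0,0,0,0],[0,0,0,0,0,0],[0,0,0,0,0,0]]]' -0.42
python3 -c "
from h import *
look(8,26,(637,270),62)"
```

```text
40 [-1.  3.]
50 [-0. 31.]
60 [ 1. 36.]
70 [ 1. 36.]
80 [15. 37.]
90 [26. 38.]
100 [26. 36.]
110 [26. 36.]
clock: 30.62
position: [638.1, 270.4, 135.3]
tool_rot: [180.0, 0.0, 100.2]
ft_force: [-0.0, 0.1, 0.7]
opening: 0.709
grasp_force: 0.0
rect (array([655.1, 274.6]), array([ 84.4, 118. ], dtype=float32), np.float32(100.8)) z [11.7 18.2 21.4] 6632 table z 1.32
```

```bash
python3 -m handwheel '[[[0,0,0.4,0,0,-0.1],[0,0,0.8,0,0,0],[0,0,0.9,0,0,0],[0,0,0.8,0,0,0],[0,0,0.5,0,0,0],[0,0,0.2,0,0,0],[0,0,0,0,0,0],[0,0,0,0,0,0],[0,0,0,0,0,0],[0,0,0,0,0,0]]]'
python3 -c "
from h import *
plan(638,270.5,3.5,100.6,1)"
```

```text
clock: 31.5
position: [639.1, 271.3, 29.0]
tool_rot: [179.8, -0.0, 100.7]
ft_force: [-0.2, -0.3, -0.1]
opening: 0.709
grasp_force: 0.0
pos [639.1 271.3  29. ] N 1 row [-0.019, -0.043, 0.849, 0.036, -0.009, 0.017] radius 693-693
```

```bash
python3 -m handwheel '[[[-0.01,-0.02,0.3,0,0,0],[0,0,0.3,0,0,0],[0,0,0.2,0,0,0],[0,0,0,0,0,0],[0,0,0,0,0,0],[0,0,0,0,0,0]]]'
python3 -m handwheel '[[[0,0,0.03,0,0,0],[0,0,0,0,0,0],[0,0,0,0,0,0],[0,0,0,0,0,0],[0,0,0,0,0,0],[0,0,0,0,0,0],[0,0,0,0,0,0],[0,0,0,0,0,0]]]' 1 20
```

```text
clock: 32.0
position: [637.6, 270.3, 3.1]
tool_rot: [-180.0, -0.0, 100.7]
ft_force: [-0.6, -0.7, -0.1]
opening: 0.71
grasp_force: 0.0
clock: 32.67
position: [637.8, 270.3, 2.6]
tool_rot: [180.0, -0.0, 100.7]
ft_force: [0.9, 0.2, 1.6]
opening: 0.547
grasp_force: 20.0
```

```bash
python3 -m handwheel '[[[0,0,-0.1,0,0,0],[0,0,-0.3,0,0,0],[0,0,-0.6,0,0,0],[0,0,-0.8,0,0,0],[0,0,-0.8,0,0,0],[0,0,-0.7,0,0,0],[0,0,-0.5,0,0,0],[0,0,-0.2,0,0,0],[0,0,0,0,0,0]]]'
python3 -c "
from h import *
plan(520,-60,123,84,16);plan(393,-291,123,68.6,24)"
```

```text
clock: 33.42
position: [638.2, 270.6, 124.1]
tool_rot: [179.8, -0.0, 100.7]
ft_force: [-0.2, 0.1, -2.0]
opening: 0.545
grasp_force: 20.0
pos [638.2 270.6 124.1] N 16 row [-0.678, -0.281, 0.002, 0.002, -0.001, 0.227] radius 523-681
pos [638.2 270.6 124.1] N 24 row [-0.816, -0.279, 0.001, 0.001, -0.001, 0.292] radius 489-680
```

```bash
python3 -m handwheel '[[[-0.16,-0.06,0,0,0,0.06],[-0.41,-0.14,0,0,0,0.15],[-0.65,-0.22,0,0,0,0.23],[-0.73,-0.25,0,0,0,0.26],[-0.73,-0.25,0,0,0,0.26],[-0.73,-0.25,0,0,0,0.26],[-0.73,-0.25,0,0,0,0.26],[-0.73,-0.25,0,0,0,0.26],[-0.73,-0.25,0,0,0,0.26],[-0.73,-0.25,0,0,0,0.26]]]'
python3 -m handwheel '[[[-0.73,-0.25,0,0,0,0.26],[-0.73,-0.25,0,0,0,0.26],[-0.73,-0.25,0,0,0,0.26],[-0.73,-0.25,0,0,0,0.26],[-0.73,-0.25,0,0,0,0.26],[-0.73,-0.25,0,0,0,0.26],[-0.73,-0.25,0,0,0,0.26],[-0.73,-0.25,0,0,0,0.26],[-0.73,-0.25,0,0,0,0.26],[-0.73,-0.25,0,0,0,0.26]]]'
python3 -m handwheel '[[[-0.73,-0.25,0,0,0,0.26],[-0.73,-0.25,0,0,0,0.26],[-0.73,-0.25,0,0,0,0.26],[-0.73,-0.25,0,0,0,0.26],[-0.73,-0.25,0,0,0,0.26],[-0.73,-0.25,0,0,0,0.26],[-0.65,-0.22,0,0,0,0.23],[-0.41,-0.14,0,0,0,0.15],[-0.25,-0.08,0,0,0,0.09],[-0.16,-0.06,0,0,0,0.06]]]'
python3 -m handwheel '[[[0,0,0,0,0,0],[0,0,0,0,0,0],[0,0,0,0,0,0],[0,0,0,0,0,0],[0,0,0,0,0,0],[0,0,0,0,0,0],[0,0,0,0,0,0],[0,0,0,0,0,0],[0,0,0,0,0,0],[0,0,0,0,0,0]]]'
python3 -c "
from m import *
look(38,62,(441,-171),82,'w7');fit()
plan(440.5,-171.7,122,68.7,1)"
```

```text
clock: 34.25
position: [591.2, 71.7, 120.7]
tool_rot: [-179.8, 0.1, 90.1]
ft_force: [0.8, 0.3, -1.7]
opening: 0.548
grasp_force: 20.0
clock: 35.08
position: [496.6, -138.5, 121.1]
tool_rot: [-179.8, 0.0, 78.2]
ft_force: [0.4, -0.2, -2.2]
opening: 0.547
grasp_force: 20.0
clock: 35.92
position: [392.4, -289.3, 121.8]
tool_rot: [-179.9, -0.0, 68.7]
ft_force: [0.1, -0.5, -1.5]
opening: 0.549
grasp_force: 20.0
clock: 36.75
position: [393.6, -288.8, 122.4]
tool_rot: [180.0, 0.0, 68.8]
ft_force: [0.5, 0.0, -1.7]
opening: 0.552
grasp_force: 20.0
rect (array([ 424.1, -212.1]), array([34.9, 57. ], dtype=float32), np.float32(158.7)) z [42.2 54.7 56. ] 921 table z 1.27
box 790 z 67.4 y [-27.7  29.1] mid 0.72 x [65.  99.7] (array([82.5,  0.7]), array([34.9, 57. ], dtype=float32), np.float32(90.1))
held 8701 z -16.1 y [-24.6  22.7] mid -0.94 x [16.1 59.5] (array([37.3, -1. ]), array([44.5, 48.2], dtype=float32), np.float32(90.2))
pos [ 393.6 -288.7  122.4] N 1 row [4.202, 0.047, 0.012, 0.001, 0.001, 0.027] radius 473-473
```

View pics/w7.png

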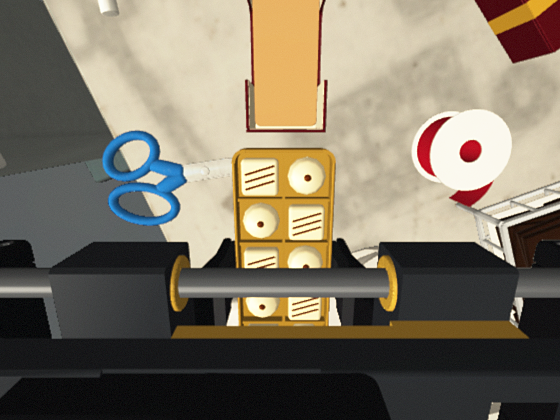

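Pad lies flat in the box; white tray is full and straight. Over the box again.

```bash
python3 -m handwheel '[[[0.2,0.05,0,0,0,0],[0.5,0,0,0,0,0],[0.7,0,0,0,0,0],[0.7,0,0,0,0,0],[0.7,0,0,0,0,0],[0.6,0,0,0,0,0],[0.4,0,0,0,0,0],[0.3,0,0,0,0,0],[0.15,0,0,0,0,0],[0,0,0,0,0,0]]]'
python3 -m handwheel '[[[0,0,0.3,0,0,0],[0,0,0.5,0,0,0],[0,0,0.5,0,0,0],[0,0,0.3,0,0,0],[0,0,0.18,0,0,0],[0,0,0,0,0,0],[0,0,0,0,0,0],[0,0,0,0,0,0],[0,0,0,0,0,0],[0,0,0,0,0,0]]]'
python3 -c "
from m import *
look(38,62,(441,-171),82);fit()
plan(440.5,-171.7,34,68.7,1)"
```

```text
clock: 37.63
position: [441.5, -169.5, 122.4]
tool_rot: [180.0, -0.0, 68.9]
ft_force: [-0.4, -0.4, -1.9]
opening: 0.546
grasp_force: 20.0
clock: 38.47
position: [441.5, -170.6, 69.5]
tool_rot: [179.9, 0.0, 68.8]
ft_force: [0.1, 0.7, -2.0]
opening: 0.547
grasp_force: 20.0
rect (array([ 462.1, -115. ]), array([10.6, 57.1], dtype=float32), np.float32(159.5)) z [39.6 54.9 56.1] 777 table z 1.29
box 657 z 14.5 y [-29.2  27.2] mid -1.01 x [54.9 64.2] (array([59.2, -1. ]), array([10.5, 57.1], dtype=float32), np.float32(89.4))
held 8701 z -16.0 y [-24.6  22.7] mid -0.97 x [16.2 59.4] (array([37.3, -0.9]), array([44.5, 48.3], dtype=float32), np.float32(90.2))
pos [ 441.4 -170.5   69.5] N 1 row [-0.047, -0.017, 1.182, 0.015, 0.002, 0.026] radius 473-473
```

```bash
python3 -m handwheel '[[[0,0,0.1,0,0,0],[0,0,0.2,0,0,0],[0,0,0.25,0,0,0],[0,0,0.25,0,0,0],[0,0,0.2,0,0,0],[0,0,0.1,0,0,0],[0,0,0.05,0,0,0],[0,0,0,0,0,0],[0,0,0,0,0,0],[0,0,0,0,0,0]]]'
```

```text
clock: 39.35
position: [441.4, -170.4, 34.7]
tool_rot: [180.0, 0.0, 68.8]
ft_force: [-0.5, -0.2, -1.7]
opening: 0.55
grasp_force: 20.0
```

```bash
python3 -m handwheel '[[[0,0,0.03,0,0,0],[0,0,0,0,0,0],[0,0,0,0,0,0],[0,0,0,0,0,0],[0,0,0,0,0,0]]]'
python3 -m handwheel '[[[0,0,0,0,0,0],[0,0,0,0,0,0],[0,0,0,0,0,0],[0,0,0,0,0,0],[0,0,0,0,0,0],[0,0,0,0,0,0],[0,0,0,0,0,0]]]' -0.5
python3 -m handwheel '[[[0,0,-0.2,0,0,0],[0,0,-0.5,0,0,0],[0,0,-0.9,0,0,0],[0,0,-1,0,0,0],[0,0,-1,0,0,0],[0,0,-0.5,0,0,0],[0,0,0,0,0,0]]]' -1 15
python3 -c "
from h import *
plan(623.4,-171.1,165,109.3,12)"
```

```text
clock: 39.77
position: [441.2, -170.4, 33.6]
tool_rot: [180.0, 0.0, 68.8]
ft_force: [-0.2, -0.2, -1.7]
opening: 0.549
grasp_force: 20.0
clock: 40.35
position: [441.1, -170.4, 33.6]
tool_rot: [180.0, 0.0, 68.8]
ft_force: [-0.3, 0.3, 0.2]
opening: 0.745
grasp_force: 0.0
clock: 40.93
position: [443.6, -171.0, 160.5]
tool_rot: [179.5, 0.0, 68.8]
ft_force: [-0.1, -0.3, 0.5]
opening: 0.996
grasp_force: 0.0
pos [ 443.6 -171.   160.5] N 12 row [0.023, 0.509, -0.01, 0.008, 0.004, -0.736] radius 491-646
```

```bash
python3 -m handwheel '[[[0.01,0.3,0,0,0,-0.4],[0.02,0.51,0,0,0,-0.74],[0.02,0.51,0,0,0,-0.74],[0.02,0.51,0,0,0,-0.74],[0.02,0.51,0,0,0,-0.74],[0.02,0.51,0,0,0,-0.74],[0.02,0.51,0,0,0,-0.74],[0.02,0.51,0,0,0,-0.74],[0.02,0.51,0,0,0,-0.74],[0.02,0.51,0,0,0,-0.74]]]'
python3 -m handwheel '[[[0.02,0.51,0,0,0,-0.74],[0.02,0.51,0,0,0,-0.74],[0.02,0.3,0,0,0,-0.48],[0,0.2,0,0,0,-0.28],[0,0,0,0,0,0],[0,0,0,0,0,0],[0,0,0,0,0,0],[0,0,0,0,0,0],[0,0,0,0,0,0],[0,0,0,0,0,0]]]'
python3 -c "
from h import *
look(35,60,(623,-171),82)
plan(623.4,-171,20,109.3,1)"
```

```text
clock: 41.77
position: [585.8, -181.9, 154.4]
tool_rot: [-179.8, -0.1, 101.4]
ft_force: [-1.0, -0.2, -0.0]
opening: 0.999
grasp_force: 0.0
clock: 42.6
position: [628.8, -168.7, 156.8]
tool_rot: [-180.0, 0.0, 111.4]
ft_force: [-1.0, -0.1, 0.6]
opening: 1.0
grasp_force: 0.0
rect (array([ 622.6, -167.6]), array([ 67.6, 131.8], dtype=float32), np.float32(109.4)) z [42.6 43.8 44.9] 10421 table z 1.33
pos [ 628.9 -168.6  156.8] N 1 row [-0.004, -0.198, 4.56, 0.0, 0.007, 0.465] radius 646-646
```

```bash
python3 -m handwheel '[[[0,-0.08,0.4,0,0,0.23],[0,-0.09,0.7,0,0,0.23],[0,0,0.7,0,0,0],[0,0,0.6,0,0,0],[0,0,0.4,0,0,0],[0,0,0.2,0,0,0],[0,0,0,0,0,0],[0,0,0,0,0,0],[0,0,0,0,0,0],[0,0,0,0,0,0]]]'
python3 -c "
from h import *
plan(624.2,-170.9,20,109.3,1)"
```

```text
clock: 43.48
position: [625.2, -170.2, 67.8]
tool_rot: [179.9, 0.1, 109.3]
ft_force: [0.3, -0.5, -0.3]
opening: 1.002
grasp_force: 0.0
pos [ 625.2 -170.2   67.8] N 1 row [-0.01, -0.043, 1.592, 0.024, 0.015, 0.009] radius 647-647
```

```bash
python3 -m handwheel '[[[0,-0.03,0.2,0,0,0],[0,0,0.4,0,0,0],[0,0,0.4,0,0,0],[0,0,0.3,0,0,0],[0,0,0.2,0,0,0],[0,0,0.09,0,0,0],[0,0,0,0,0,0],[0,0,0,0,0,0],[0,0,0,0,0,0]]]'
python3 -m handwheel '[[[0,0,0,0,0,0],[0,0,0,0,0,0],[0,0,0,0,0,0],[0,0,0,0,0,0],[0,0,0,0,0,0],[0,0,0,0,0,0],[0,0,0,0,0,0],[0,0,0,0,0,0]]]' 1 15
python3 -m handwheel '[[[0,0,-0.1,0,0,0],[0,0,-0.4,0,0,0],[0,0,-0.7,0,0,0],[0,0,-0.8,0,0,0],[0,0,-0.8,0,0,0],[0,0,-0.7,0,0,0],[0,0,-0.3,0,0,0],[0,0,-0.1,0,0,0],[0,0,0,0,0,0]]]'
python3 -c "
from h import *
plan(393,-291,135,68.6,12);plan(393,-291,135,68.6,14)"
```

```text
clock: 44.23
position: [624.0, -170.4, 19.3]
tool_rot: [179.9, 0.0, 109.3]
ft_force: [-0.6, -0.0, 0.1]
opening: 1.003
grasp_force: 0.0
clock: 44.9
position: [623.7, -170.5, 19.1]
tool_rot: [180.0, 0.0, 109.3]
ft_force: [-0.4, 0.7, 3.2]
opening: 0.777
grasp_force: 15.0
clock: 45.65
position: [623.5, -170.6, 136.4]
tool_rot: [180.0, 0.0, 109.3]
ft_force: [0.1, -0.9, -0.6]
opening: 0.774
grasp_force: 15.0
pos [ 623.5 -170.6  136.4] N 12 row [-0.334, -0.658, 0.004, 0.001, 0.001, 0.741] radius 489-636
pos [ 623.5 -170.6  136.4] N 14 row [-0.289, -0.563, 0.003, 0.001, 0.0, 0.635] radius 489-638
```

```bash
python3 -m handwheel '[[[-0.15,-0.28,0,0,0,0.32],[-0.29,-0.56,0,0,0,0.64],[-0.29,-0.56,0,0,0,0.64],[-0.29,-0.56,0,0,0,0.64],[-0.29,-0.56,0,0,0,0.64],[-0.29,-0.56,0,0,0,0.64],[-0.29,-0.56,0,0,0,0.64],[-0.29,-0.56,0,0,0,0.64],[-0.29,-0.56,0,0,0,0.64],[-0.29,-0.56,0,0,0,0.64]]]'
python3 -m handwheel '[[[-0.29,-0.56,0,0,0,0.64],[-0.29,-0.56,0,0,0,0.64],[-0.29,-0.56,0,0,0,0.64],[-0.23,-0.45,0,0,0,0.51],[-0.14,-0.28,0,0,0,0.32],[-0.06,-0.11,0,0,0,0.12],[0,0,0,0,0,0],[0,0,0,0,0,0],[0,0,0,0,0,0],[0,0,0,0,0,0]]]'
python3 -m handwheel '[[[0,0,0,0,0,0],[0,0,0,0,0,0],[0,0,0,0,0,0],[0,0,0,0,0,0],[0,0,0,0,0,0],[0,0,0,0,0,0],[0,0,0,0,0,0],[0,0,0,0,0,0]]]'
python3 -c "
from m import *
look(38,62,(441,-171),82,'w8');fit()
plan(440.5,-171.7,122,68.7,1)"
```

```text
clock: 46.48
position: [473.6, -272.4, 135.8]
tool_rot: [-180.0, 0.0, 81.1]
ft_force: [-0.3, -0.0, -1.2]
opening: 0.774
grasp_force: 15.0
clock: 47.32
position: [394.8, -290.1, 135.9]
tool_rot: [180.0, -0.0, 68.4]
ft_force: [-0.1, 0.2, -0.8]
opening: 0.773
grasp_force: 15.0
clock: 47.98
position: [393.8, -290.4, 135.9]
tool_rot: [180.0, 0.0, 68.3]
ft_force: [-0.5, -0.2, -1.2]
opening: 0.774
grasp_force: 15.0
rect (array([ 434.6, -185.4]), array([57. , 90.4], dtype=float32), np.float32(68.6)) z [42.6 49.5 54.2] 8891 table z 1.25
box 5453 z 85.0 y [-28.8  27.2] mid -0.82 x [ 67.7 153.9] (array([111.2,  -0.8]), array([57.1, 87.1], dtype=float32), np.float32(0.1))
held 15612 z -24.6 y [-34.1  32.2] mid -0.93 x [20.8 68. ] (array([44.2, -0.9]), array([47.7, 67.7], dtype=float32), np.float32(90.1))
pos [ 393.8 -290.4  135.9] N 1 row [4.253, -0.016, 0.462, 0.001, 0.001, -0.083] radius 473-473
```

View pics/w8.png

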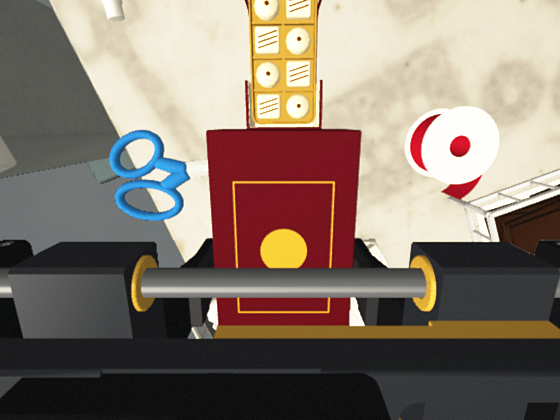

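White tray is seated with all ten pieces below the rim; the lid is held straight.

```bash
python3 -m handwheel '[[[0.2,0,0,0,0,0],[0.5,0,0,0,0,0],[0.7,0,0,0,0,0],[0.7,0,0,0,0,0],[0.7,0,0,0,0,0],[0.6,0,0,0,0,0],[0.5,0,0,0,0,0],[0.3,0,0,0,0,0],[0.15,0,0,0,0,-0.08],[0,0,0,0,0,0]]]'
python3 -m handwheel '[[[0,0,0.3,0,0,0],[0,0,0.5,0,0,0],[0,0,0.5,0,0,0],[0,0,0.3,0,0,0],[0,0,0.2,0,0,0],[0,0,0.08,0,0,0],[0,0,0,0,0,0],[0,0,0,0,0,0],[0,0,0,0,0,0],[0,0,0,0,0,0]]]'
python3 -c "
from m import *
look(38,62,(441,-171),82,'w9');fit()
plan(441.95,-169.2,33,68.7,1)"
```

```text
clock: 48.87
position: [442.3, -168.3, 135.9]
tool_rot: [180.0, -0.0, 68.8]
ft_force: [-0.5, 0.0, -0.5]
opening: 0.771
grasp_force: 15.0
clock: 49.7
position: [442.5, -169.3, 80.0]
tool_rot: [179.9, 0.0, 68.7]
ft_force: [0.4, 0.2, -0.5]
opening: 0.777
grasp_force: 15.0Traceback (most recent call last):
  File "<string>", line 3, in <module>
    look(38,62,(441,-171),82,'w9');fit()
    ~~~~^^^^^^^^^^^^^^^^^^^^^^^^^^
  File "h.py", line 32, in look
    print('rect',rect(Q[:,:2]),'z',np.percentile(Q[:,2],[5,50,95]).round(1),len(Q),'table z',np.median(W[t][:,2]).round(2))
                                   ~~~~~~~~~~~~~^^^^^^^^^^^^^^^^^^
    return _quantile_unchecked(
        a, q, axis, out, overwrite_input, method, keepdims, weights)
    return _ureduce(a,
                    func=_quantile_ureduce_func,
    ...<5 lines>...
                    overwrite_input=overwrite_input,
                    method=method)
    r = func(a, **kwargs)
    result = _quantile(arr,
                       quantiles=q,
    ...<2 lines>...
                       out=out,
                       weights=wgt)
    slices_having_nans = np.isnan(arr[-1, ...])
                                  ~~~^^^^^^^^^
IndexError: index -1 is out of bounds for axis 0 with size 0
```

View pics/w9.png

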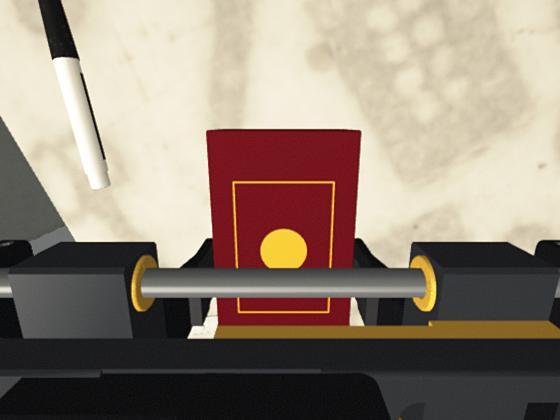

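The lid covers the box entirely, and the position agrees within 0.6 mm of the target. Lowering with force checks.

```bash
python3 -m handwheel '[[[-0.01,-0.01,0.1,0,0,0],[0,0,0.15,0,0,0],[0,0,0.2,0,0,0],[0,0,0.2,0,0,0],[0,0,0.15,0,0,0],[0,0,0.05,0,0,0],[0,0,0,0,0,0]]]'
python3 -m handwheel '[[[0,0,0.1,0,0,0],[0,0,0.15,0,0,0],[0,0,0.15,0,0,0],[0,0,0.1,0,0,0],[0,0,0.05,0,0,0],[0,0,0,0,0,0],[0,0,0,0,0,0],[0,0,0,0,0,0]]]'
```

```text
clock: 50.33
position: [441.2, -169.1, 53.2]
tool_rot: [-179.9, -0.0, 68.7]
ft_force: [-0.5, -0.0, -0.8]
opening: 0.773
grasp_force: 15.0
clock: 51.0
position: [441.8, -169.4, 37.6]
tool_rot: [180.0, 0.0, 68.7]
ft_force: [0.2, -1.2, -1.4]
opening: 0.776
grasp_force: 15.0
```

```bash
python3 -m handwheel '[[[0,0,0.05,0,0,0],[0,0,0.06,0,0,0],[0,0,0.05,0,0,0],[0,0,0,0,0,0],[0,0,0,0,0,0],[0,0,0,0,0,0]]]'
python3 -m handwheel '[[[0,0,0,0,0,0],[0,0,0,0,0,0],[0,0,0,0,0,0],[0,0,0,0,0,0],[0,0,0,0,0,0],[0,0,0,0,0,0],[0,0,0,0,0,0]]]' -1
python3 -m handwheel '[[[0,0,-0.2,0,0,0],[0,0,-0.5,0,0,0],[0,0,-0.9,0,0,0],[0,0,-1,0,0,0],[0,0,-1,0,0,0],[0,0,-0.5,0,0,0],[-0.3,0,0,0,0,0],[-0.6,0,0,0,0,0],[-0.6,0,0,0,0,0],[-0.6,0,0,0,0,0]]]'
python3 -m handwheel '[[[-0.6,0,0,0,0,0],[-0.6,0,0,0,0,0],[-0.6,0,0,0,0,0],[-0.4,0,0,0,0,0],[-0.2,0,0,0,0,0],[0,0,0,0,0,0],[0,0,0,0,0,0],[0,0,0,0,0,0],[0,0,0,0,0,0],[0,0,0,0,0,0]]]'
python3 -c "
from h import *
look(35,70,(441,-171),82,'w10')
p,d=grab_frame('scene');cv2.imwrite('pics/s2.png',p[:,:,::-1])"
```

```text
clock: 51.5
position: [441.7, -169.4, 32.9]
tool_rot: [180.0, 0.0, 68.7]
ft_force: [-0.7, -0.1, 5.6]
opening: 0.768
grasp_force: 15.0
clock: 52.08
position: [441.6, -169.3, 32.6]
tool_rot: [180.0, -0.0, 68.7]
ft_force: [0.8, 0.8, -1.2]
opening: 0.992
grasp_force: 0.0
clock: 52.92
position: [417.7, -228.8, 155.3]
tool_rot: [-180.0, 0.0, 68.7]
ft_force: [-0.5, -0.3, -1.4]
opening: 1.001
grasp_force: 0.0
clock: 53.75
position: [393.0, -294.2, 155.7]
tool_rot: [180.0, -0.0, 68.8]
ft_force: [-0.8, 0.2, 0.8]
opening: 0.997
grasp_force: 0.0
rect (array([ 432.8, -189.6]), array([68. , 93.6], dtype=float32), np.float32(68.7)) z [56.6 57.8 59. ] 11501 table z 1.27
```

View pics/s2.png

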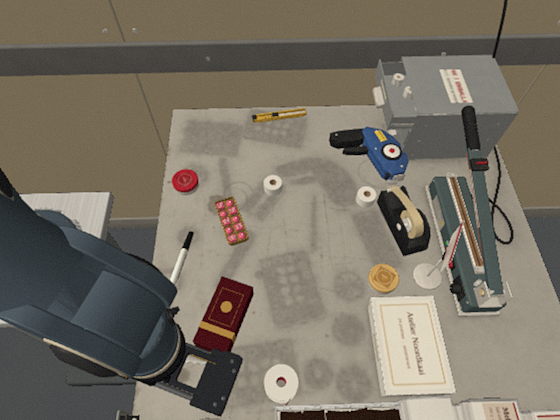

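The lid on the box is at (222,312) in the scene view. Its top measures 57.8 − 1.3 (table offset) = 56.5 mm, which is fully down. The pink tray is untouched at (231,220), and the robot is clear.

```bash
python3 -c "
from rig import bot
print(bot.job_done())"
```

```text
the job is handed in; nothing more can be done
None
```

The praline box is made up and handed in: dark tray, card pad and white tray all flat in the box, the lid fully down (top at 56.5 mm), and the pink tray left where it was, at about 54 s of the 112 s allowed.

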